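# Hold the straightedge on a cylinder head for a warp check

## Task

I want to check this cylinder head for warp. Draw the long knife-edge straightedge straight up out of its slotted block, set its knife edge down on the head's upturned face along the pen line, centred and standing upright so that it bears on both sides of the bowl, and keep holding it there with light pressure, less than 20 N, while I try the feeler gauge under it: finish still gripping it, do not let go. Don't push the head out of place or knock it hard with the straightedge, and leave the other gauges in the block and the things lying about alone.

Things in the scene. Friction and masses are not known exactly. Their poses are not given: they have to be found in the camera images.
- straightedge_mid (a point): middle, half-way up, of the long knife-edge straightedge: steel blade 160 mm long, 6 mm thick, 50 mm high, about 0.3 kg, the longest thing in the block. y along the blade (ends alike), z up, x across its faces. Black plastic hand guard, 70 mm long, 12 mm thick, 2.5 to 24.5 mm above this point: grip it there across its faces. Stands upright with its lowest 20 mm in a slot
- straightedge_edge (a point): middle of the straightedge's knife edge (its lowest line, 2.4 mm wide), 25 mm below straightedge_mid; same axes
- head_face (a point): centre of the upturned flat face of the cylinder head, level with the face. z up, y along the black pen line. Face 112 mm (x) by 120 mm (y), open bowl 58 mm across in the middle, a stud hole in each corner. The pen line, 4 mm wide, goes through the centre: one stroke each side of the bowl, 30 to 59 mm from the centre
- cylinder_head: the finned cylinder head; origin at the centre of its underside, which lies on a cloth 3 mm thick, 50 mm below head_face, same axes; 122 mm by 120 mm over all; rigid, 0.75 kg, loose
- straightedge: the long straightedge as a solid; origin at straightedge_edge, same axes
- slot_block: hardwood block fixed to the bench, 158 mm (its x) by 192 mm (its y) by 34 mm high, origin at the centre of its underside, z up. Three slots run along its y at x = -54, 0 and +54 mm, 7.6 mm wide, 20 mm deep, open upward; they hold the two straightedges and a flat square in any order
- short_straightedge_mid (a point): middle of the short knife-edge straightedge, half-way up: like the long one but only 90 mm long, with a 45 mm hand guard. Stays in its slot; its top is 64 mm above the bench
- flat_square_mid (a point): middle of the long leg of a plain L-shaped flat steel square, 6 mm thick, long leg 110 mm by 36 mm standing in the slot, 18 mm above its lowest line; the other leg, 20 mm wide, rises at its -y end, to 88 mm above the bench. Stays in its slot
- plug: spark plug 67 mm long, lying by, to be left alone; origin at the centre of its underside
- gauge: closed feeler gauge, steel, 90x16x9 mm, lying by, to be left alone; origin at the centre of its underside
- pen: black marker pen 125 mm long, 16 mm thick, lying by, to be left alone; origin at the centre of its underside
- hammer: copper hammer with a wooden handle, 198 mm long, lying by, to be left alone; origin at the centre of its underside
- pot: red pot with a white lid, 49 mm across, 41 mm high, lying by, to be left alone; origin at the centre of its underside
- key: black hex key 89 mm long, lying by, to be left alone; origin at the centre of its underside

How it is judged:
By the outcome, as a careful person would: the job done as asked, in the order asked, and still so for the second after the job is handed in, while the arm keeps its last pose, push and grip.
It also fails if it takes over 40 s, if anything falls off the work surface, if the arm or the gripper's body presses on something with over 40 N, if the wrist force passes 120 N, or if a joint passes its speed limit or range.

## Robot

A 7-joint arm with a two-finger parallel gripper is mounted at the origin on a cart in front of the work surface, level with it; the furniture and walls round the work are solid. World frame = base frame: x ahead of the robot, y to its left, z up, the work surface at z = 0. Lengths are in m, angles in rad, forces in N, time in s.
With the tool pointing down it reaches from about 0.4 to 0.85 m from the base axis. Payload 4.5 kg.
Tool frame: the origin (TCP) lies on the centre line of the jaws, within the pads' length; the fingertips stand 11 mm ahead of it and the grasp point (between the pads) lies 8 mm behind it; z points along the fingers, y is the line along which they close (so a half turn about z gives the same grasp; the last joint's range is limited). The gripper opens to 88 mm and grips with 3 to 60 N. Pads are 18 mm wide; open, the fingers measure 123 mm over their backs; the gripper's body (75 mm by 187 mm) begins 45 mm behind the grasp point.
Start: joints at [1.142, 0.689, -0.195, 1.565, 0.157, 0.902, -0.215], TCP at [0.279, -0.559, 0.25] pointing down, gripper open.
Joint ranges: [-3.01, 3.01], [-0.46, 2.08], [-1.47, 1.51], [0.13, 2.56], [-1, 4.14], [0.04, 2.09], [-2.66, 2.66]. Speed limits (rad/s): [2.57, 2.57, 3.14, 3.14, 3.14, 3.14, 3.14].

## Interface

Orientations are given as a unit quaternion [x, y, z, w].
In Python, from plant import * gives the robot as it stands. The module is installed in compiled form; this text tells all that it offers.
- The arm moves only by the tool send_rows, never from a script. Its argument "motion" is a list of rows, each an object of numbers: "x", "y", "z": the shift along the tool's x, y, z in cm; "rx", "ry", "rz": the turn, a rotation vector about the tool's x, y, z in rad; "jaw": the finger opening in cm, from 0 to 8.81. In form: [{"x": .., "y": .., "z": .., "rx": .., "ry": .., "rz": .., "jaw": ..}, ...]. A call has exactly 5 rows; each row shifts and turns the commanded pose from where the row before left it, along the tool's axes as they then stand; what a row does not reach is not made up. A row lasts 1/10 s, in which the tool goes at most 50 mm and 8.59 degrees, less where a joint would pass 70% of its speed; a pose out of reach is approached as far as the arm can. A call is refused whole if a number of a shift passes 5 or a number of a turn 0.15, either way. A call with a gripper value outside its range is refused whole. The fingers move at their own pace and stop on an object; "grip_force" is the grip in N (left out, the last holds). Time passes only in rows, so rows that do not move let the fingers close, or fill a call up. It gives the time, the measured TCP pose, the force, the opening and the grip force at its end, in the units of the state.
- get_state(): the state, without advancing time (a new reading comes with each control period).
- snapshot(name): name is "scene" or "side" or "wrist"; returns a dict with "img" (400x640x3 uint8, red, green, blue), "vertical_fov" (degrees; the focal length in pixels is half the picture's height over the tangent of half this angle, whatever the lens; pixels are square), "cx", "cy" (the principal point, pixels), "extrinsics" (4x4, takes a point from camera to world coordinates). Camera axes: x right, y up, looking along -z (the intrinsics and any distortion apply to the point x, -y, -z); pixel columns grow to the right and rows downward; lengths in m; the calibration is good to about 2 mm. A picture is of the moment at which its call begins. There is no depth.
- finish_job(): hands the job in; it is judged then, once.
The state is a dict: "clock": time; "q": joint angles; "qd": joint speeds; "joint_torque": joint torques, N m; "tool_pos": TCP position; "eef_rot": TCP orientation; "contact_force": force on the tool from outside, world axes, zero at the start; "moment": the same for the moment, N m; "opening": opening from 0.0 (shut) to 1.0 (fully open); "finger_force": force on a finger pad.
Only numpy, scipy, OpenCV 4.12 (cv2) and the standard library are available. Lean on these libraries where they do the work, as an engineer would, in place of code of your own. Each camera call takes 0.05 s, during which the arm holds its last target. There are 200 camera calls.

## Working session

There is one attempt and no reset: what is moved stays moved. The work goes in short steps, Python scripts to look and compute and a tool call to move; the robot and the scene stay as the last step left them, time stands still between calls to the robot, and variables do not carry over. Pictures are saved under pics/ and viewed, at most 10 in all, crops included, and the job is handed in when it is done.

Besides the shell and the picture viewer there is one more tool, called after "Request:" as name(argument=value, ...), one argument or row to a line, values as JSON. send_rows: Moves the arm, as the interface text tells. Its arguments: {"type":"object","properties":{"motion":{"type":"array"},"grip_force":{"type":"number"}},"required":["motion"]}

```bash
mkdir -p pics; ls
cat > h.py <<'E'
from plant import *
import numpy as np, cv2
from scipy.spatial.transform import Rotation as R
def shot(n,f):
    s=snapshot(n); cv2.imwrite('pics/'+f,s['img'][:,:,::-1]); np.save('pics/'+f[:-4]+'.npy',s,allow_pickle=True); return s
def load(f): return np.load('pics/'+f+'.npy',allow_pickle=True).item()
def ray(s,u,v):
    f=200/np.tan(np.radians(s['vertical_fov'])/2); E=np.array(s['extrinsics'])
    d=E[:3,:3]@np.array([(u-s['cx'])/f,-(v-s['cy'])/f,-1.]); return E[:3,3],d
def onz(s,u,v,z):
    o,d=ray(s,u,v); return o+d*(z-o[2])/d[2]
def proj(s,p):
    f=200/np.tan(np.radians(s['vertical_fov'])/2); E=np.array(s['extrinsics'])
    c=E[:3,:3].T@(np.array(p)-E[:3,3]); return s['cx']-f*c[0]/c[2], s['cy']+f*c[1]/c[2]
E
python3 - <<'E'
from h import *
np.set_printoptions(precision=4,suppress=True)
for n in('scene','side','wrist'):
    s=shot(n,n+'0.png'); print(n,[k for k in s],s['vertical_fov'],s['cx'],s['cy'],s['extrinsics'])
print(get_state())
E
```

```text
pics
scene ['img', 'vertical_fov', 'cx', 'cy', 'extrinsics'] 46.22744640199845 315.8314967843636 195.96604449841246 [[ 0.7616  0.3082 -0.5701 -0.337 ]
 [-0.6478  0.3353 -0.6841 -1.1621]
 [-0.0196  0.8903  0.455   0.769 ]
 [ 0.      0.      0.      1.    ]]
side ['img', 'vertical_fov', 'cx', 'cy', 'extrinsics'] 55.25963176765155 316.03183927846925 202.00746618427297 [[-0.4236  0.7423 -0.5192  0.0198]
 [-0.9058 -0.3479  0.2417  0.1287]
 [-0.0012  0.5727  0.8198  0.9386]
 [ 0.      0.      0.      1.    ]]
wrist ['img', 'vertical_fov', 'cx', 'cy', 'extrinsics'] 66.49076508800411 318.95497571647604 201.75263816756876 [[ 0.4465  0.8492  0.2819  0.3532]
 [-0.8948  0.4242  0.1392 -0.5225]
 [-0.0013 -0.3144  0.9493  0.3848]
 [ 0.      0.      0.      1.    ]]
{'clock': 0.15, 'q': array([ 1.1418,  0.6898, -0.1945,  1.5661,  0.1573,  0.9025, -0.2151]), 'qd': array([ 0.0018, -0.0034, -0.0019, -0.0032, -0.0007,  0.0019,  0.0017]), 'joint_torque': array([ -0.0007, -52.786 ,  -1.2684, -15.3585,  -0.0525,   0.004 ,
         0.0001]), 'tool_pos': array([ 0.2788, -0.5589,  0.2491]), 'eef_rot': array([ 0.9733,  0.2294, -0.0002, -0.0007]), 'contact_force': array([-0.0317,  1.2479, -0.3959]), 'moment': array([-0.0108, -0.014 ,  0.0333]), 'finger_force': 0.0, 'opening': 0.9994321210501328}
```

View pics/scene0.png

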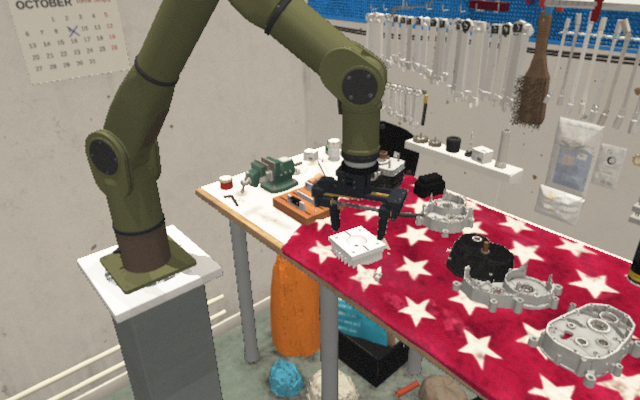

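View pics/side0.png

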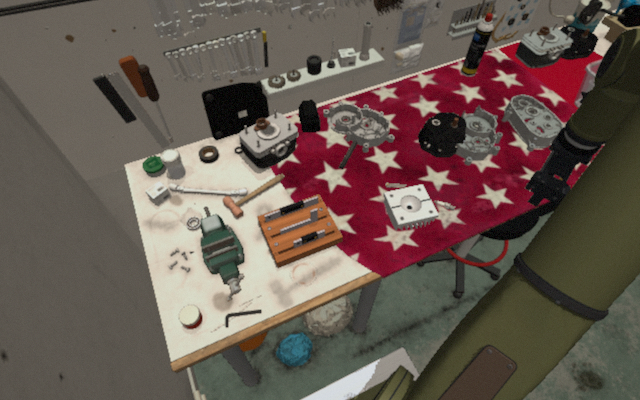

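View pics/wrist0.png

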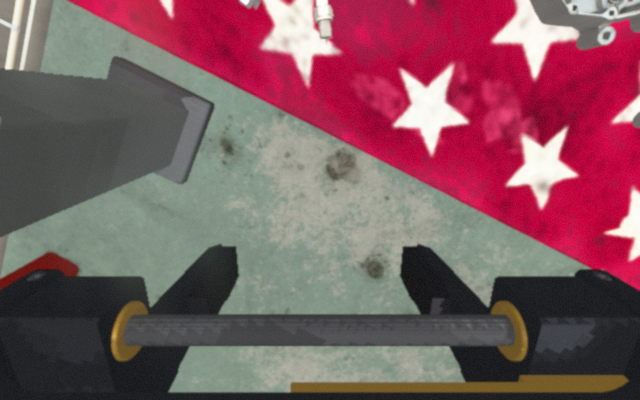

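The scene view shows the orange block at about (300,205) and the white head at (357,245). The side view shows the block at (300,228) with three gauges, and the head at (411,205). The wrist view shows only the cloth and a plug at (323,18).

Run:
```python
from h import *
np.set_printoptions(precision=4,suppress=True)
s=load('side0')
im=s['img'][170:280,250:470,::-1]
cv2.imwrite('pics/sidecrop.png',cv2.resize(im,None,fx=3.6,fy=3.6,interpolation=cv2.INTER_CUBIC))
for n,p,z in(('block',(300,228),.034),('head',(411,205),.053)): print(n,onz(s,*p,z))
s=load('scene0'); print(onz(s,300,205,.034),onz(s,357,242,.053))
```

```text
block [ 0.5324 -0.061   0.034 ]
head [ 0.4582 -0.3699  0.053 ]
[ 0.5022 -0.0718  0.034 ] [ 0.4612 -0.3803  0.053 ]
```

View pics/sidecrop.png

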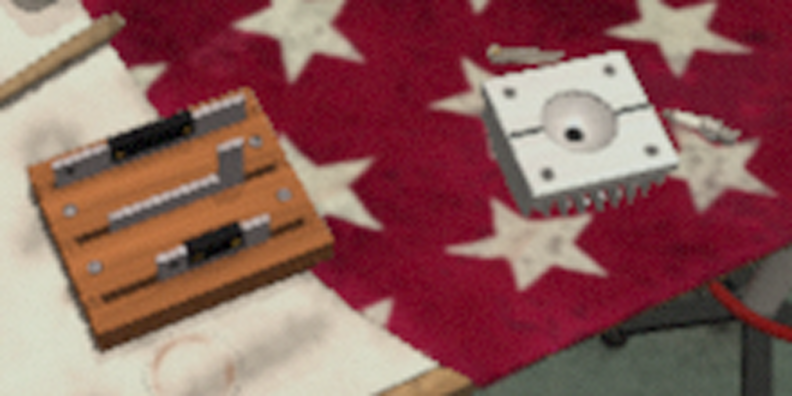

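Run:
```python
from h import *
np.set_printoptions(precision=4,suppress=True)
s=load('side0')
c=lambda x,y:(250+x/3.6-.4,170+y/3.6-.4)
a=onz(s,*c(55,165),.064);b=onz(s,*c(245,97),.064);g=onz(s,*c(150,123),.064)
p=onz(s,*c(510,133),.053);q=onz(s,*c(650,105),.053);m=onz(s,*c(580,120),.053)
print(a,b,(a+b)/2,np.linalg.norm(b-a),g,np.degrees(np.arctan2(*(b-a)[1::-1])))
print(p,q,m,(p+q)/2,np.linalg.norm(p-q),np.degrees(np.arctan2(*(q-p)[1::-1])))
st=get_state();M=R.from_quat(st['eef_rot']).as_matrix();print(M)
```

```text
[0.5925 0.016  0.064 ] [ 0.5889 -0.1413  0.064 ] [ 0.5907 -0.0627  0.064 ] 0.1573355272503694 [ 0.5976 -0.0643  0.064 ] -91.3278419600262
[ 0.4772 -0.3169  0.053 ] [ 0.4533 -0.431   0.053 ] [ 0.4645 -0.373   0.053 ] [ 0.4652 -0.374   0.053 ] 0.11664303148355283 -101.84780268484491
[[ 0.8948  0.4465 -0.0007]
 [ 0.4465 -0.8948  0.0012]
 [-0.0001 -0.0014 -1.    ]]
```

```bash
cat >> h.py <<'E'
def rows(T,yaw,n,tilt=None):
    """identical rows (tool axes, cm/rad) to reach T with tool-y at angle yaw (deg), tool down"""
    st=get_state(); p=np.array(st['tool_pos']); M=R.from_quat(st['eef_rot']).as_matrix()
    y=np.radians(yaw); Y=np.array([np.cos(y),np.sin(y),0]); Z=np.array([0,0,-1.]); G=np.c_[np.cross(Y,Z),Y,Z]
    rv=R.from_matrix(M.T@G).as_rotvec(); r=rv/n
    A=sum(R.from_rotvec(r*k).as_matrix() for k in range(n))
    d=np.linalg.solve(A,M.T@(np.array(T)-p))*100
    print('pos',p.round(4),'yaw',np.degrees(np.arctan2(M[1,1],M[0,1])).round(2),'F',st['contact_force'].round(1),'open',round(st['opening']*88.1,1),'t',st['clock'])
    print('n',n,'shift cm',d.round(3),'turn',r.round(4),'| total turn',rv.round(4))
E
python3 -c "
from h import *
rows([.594,-.0635,.20],-1.3,15)"
```

```text
pos [ 0.2788 -0.5589  0.2491] yaw -63.48 F [-0.   1.2 -0.4] open 88.0 t 0.15
n 15 shift cm [ 4.11  -0.143  0.328] turn [-0.0001 -0.     -0.0724] | total turn [-1.3000e-03 -7.0000e-04 -1.0853e+00]
```

Request:
send_rows(
  motion=[
    {"x": 4.11, "y": -0.14, "z": 0.33, "rx": 0, "ry": 0, "rz": -0.0724, "jaw": 4},
    {"x": 4.11, "y": -0.14, "z": 0.33, "rx": 0, "ry": 0, "rz": -0.0724, "jaw": 4},
    {"x": 4.11, "y": -0.14, "z": 0.33, "rx": 0, "ry": 0, "rz": -0.0724, "jaw": 4},
    {"x": 4.11, "y": -0.14, "z": 0.33, "rx": 0, "ry": 0, "rz": -0.0724, "jaw": 4},
    {"x": 4.11, "y": -0.14, "z": 0.33, "rx": 0, "ry": 0, "rz": -0.0724, "jaw": 4},
  ],
)

```text
clock: 0.65
tool_pos: [0.4441, -0.4358, 0.2328]
eef_rot: [0.916, 0.402, 0.0, -0.0]
contact_force: [1.5, -0.4, 0.1]
opening: 0.57
finger_force: 0.0
```

Request:
send_rows(
  motion=[
    {"x": 4.11, "y": -0.14, "z": 0.33, "rx": 0, "ry": 0, "rz": -0.0724, "jaw": 4},
    {"x": 4.11, "y": -0.14, "z": 0.33, "rx": 0, "ry": 0, "rz": -0.0724, "jaw": 4},
    {"x": 4.11, "y": -0.14, "z": 0.33, "rx": 0, "ry": 0, "rz": -0.0724, "jaw": 4},
    {"x": 4.11, "y": -0.14, "z": 0.33, "rx": 0, "ry": 0, "rz": -0.0724, "jaw": 4},
    {"x": 4.11, "y": -0.14, "z": 0.33, "rx": 0, "ry": 0, "rz": -0.0724, "jaw": 4},
  ],
)

```text
clock: 1.15
tool_pos: [0.5536, -0.2629, 0.2163]
eef_rot: [0.828, 0.56, 0.0, 0.0]
contact_force: [-0.7, 0.0, -0.8]
opening: 0.455
finger_force: 0.0
```

Request:
send_rows(
  motion=[
    {"x": 4.11, "y": -0.14, "z": 0.33, "rx": 0, "ry": 0, "rz": -0.0724, "jaw": 4},
    {"x": 4.11, "y": -0.14, "z": 0.33, "rx": 0, "ry": 0, "rz": -0.0724, "jaw": 4},
    {"x": 4.11, "y": -0.14, "z": 0.33, "rx": 0, "ry": 0, "rz": -0.0724, "jaw": 4},
    {"x": 4.11, "y": -0.14, "z": 0.33, "rx": 0, "ry": 0, "rz": -0.0724, "jaw": 4},
    {"x": 4.11, "y": -0.14, "z": 0.33, "rx": 0, "ry": 0, "rz": -0.0724, "jaw": 4},
  ],
)

```text
clock: 1.65
tool_pos: [0.5947, -0.0625, 0.1998]
eef_rot: [0.714, 0.7, 0.0, 0.0]
contact_force: [0.2, -0.3, -0.3]
opening: 0.455
finger_force: 0.0
```

Request:
send_rows(
  motion=[
    {"jaw": 4},
    {"jaw": 4},
    {"jaw": 4},
    {"jaw": 4},
    {"jaw": 4},
  ],
)

```text
schema error: expected keys x, y, z, rx, ry, rz, jaw
```

```bash
python3 -c "
from h import *
s=shot('wrist','w1.png');rows([.594,-.0635,.20],-1.3,5);print(np.round(get_state()['q'],2))
for p in([.594,-.0635,.064],[.5907,.016,.064],[.5907,-.1413,.064]):print(proj(s,p))"
```

```text
pos [ 0.5947 -0.0518  0.1999] yaw -0.32 F [0.9 5.9 0.5] open 40.1 t 1.7
n 5 shift cm [-0.233 -0.011 -0.003] turn [ 0.     -0.0017  0.0034] | total turn [ 0.0002 -0.0085  0.0172]
[ 0.25  0.74 -0.42  1.7   0.38  0.79 -0.35]
(np.float64(316.9804143815152), np.float64(194.40359626868792))
(np.float64(311.10004164347333), np.float64(104.86898091811966))
(np.float64(315.35408791039794), np.float64(268.08265592287654))
```

View pics/w1.png

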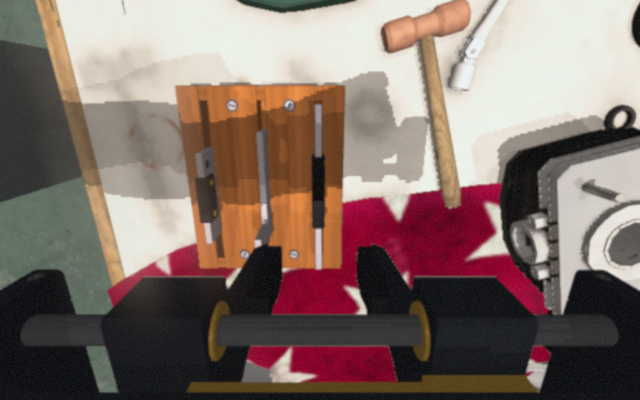

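The wrist view shows the long straightedge at column ~318: its ends are at rows 103 and 268, with the guard from row 155 to 228. I'll settle, then measure.

Request:
send_rows(
  motion=[
    {"x": 0, "y": 0, "z": 0, "rx": 0, "ry": 0, "rz": 0, "jaw": 4},
    {"x": 0, "y": 0, "z": 0, "rx": 0, "ry": 0, "rz": 0, "jaw": 4},
    {"x": 0, "y": 0, "z": 0, "rx": 0, "ry": 0, "rz": 0, "jaw": 4},
    {"x": 0, "y": 0, "z": 0, "rx": 0, "ry": 0, "rz": 0, "jaw": 4},
    {"x": 0, "y": 0, "z": 0, "rx": 0, "ry": 0, "rz": 0, "jaw": 4},
  ],
)

```text
clock: 2.2
tool_pos: [0.5944, -0.0654, 0.2002]
eef_rot: [0.716, 0.699, -0.0, 0.0]
contact_force: [0.5, -0.4, -0.3]
opening: 0.455
finger_force: 0.0
```

```bash
python3 -c "
from h import *
s=shot('wrist','w2.png');rows([.594,-.0635,.20],-1.3,5)
im=s['img'];cv2.imwrite('pics/w2c.png',cv2.resize(im[80:300,250:380,::-1],None,fx=2.7,fy=2.7,interpolation=cv2.INTER_CUBIC))
hsv=cv2.cvtColor(im,cv2.COLOR_RGB2HSV)
for v in range(85,300,6):
  r=hsv[v,300:345]; print(v,''.join('#' if x[2]<60 else ('o' if x[1]<60 else '.') for x in r))"
```

```text
pos [ 0.5944 -0.0651  0.2003] yaw -1.36 F [0.2 0.2 0.3] open 39.9 t 2.25
n 5 shift cm [ 0.032 -0.009  0.005] turn [ 0.      0.0001 -0.0002] | total turn [ 0.0001  0.0004 -0.001 ]
85 .............................................
91 .............................................
97 .............................................
103 ...............ooooooo.......................
109 ..............oooooooo.......................
115 ...............ooooooo......................o
121 ...............ooooooo......................o
127 ...............ooooooo......................o
133 ...............ooooooo......................o
139 ...............ooooooo......................o
145 ...............ooooooo......................o
151 ..............oooooooo##....................o
157 ............#############..................oo
163 ............#############..................oo
169 ............#############..................oo
175 ............#############..................oo
181 .............############..................oo
187 .............############..................oo
193 .............#######
[... 175 characters left out ...]

217 ..............##########.....................
223 ..............##########.....................
229 ................oooooo.......................
235 ................oooooo.......................
241 ................oooooo.......................
247 ................oooooo.......................
253 ................oooooo.......................
259 ................oooooo.......................
265 ................oooooo.......................
271 .............................................
277 .............................................
283 .............................................
289 .............................................
295 .............................................
```

View pics/w2c.png

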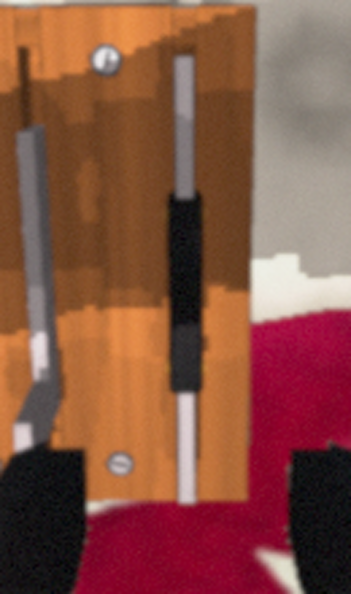

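```bash
python3 -c "
from h import *
s=load('w2')
a=onz(s,318.0,100.2,.064);b=onz(s,318.6,266,.064)
m=(a+b)/2;yaw=np.degrees(np.arctan2(*(a-b)[1::-1]))-90
g=(onz(s,317.5,152.0,.0635)+onz(s,318.5,225.5,.0635))/2
print(a,b,m,np.linalg.norm(a-b),yaw,g)
rows([m[0],m[1],.20],yaw,5)"
```

```text
[0.59669406 0.01664929 0.064     ] [ 0.5933149  -0.14221377  0.064     ] [ 0.59500448 -0.06278224  0.064     ] 0.15889899464698237 -1.2185506133210708 [ 0.59472072 -0.06269432  0.0635    ]
pos [ 0.5944 -0.0651  0.2003] yaw -1.36 F [0.2 0.2 0.3] open 39.9 t 2.25
n 5 shift cm [0.046 0.01  0.005] turn [ 0.      0.0001 -0.0005] | total turn [ 0.0001  0.0004 -0.0024]
```

Request:
send_rows(
  motion=[
    {"x": 0.05, "y": 0.01, "z": 2.5, "rx": 0, "ry": 0, "rz": -0.0005, "jaw": 4},
    {"x": 0.05, "y": 0.01, "z": 2.5, "rx": 0, "ry": 0, "rz": -0.0005, "jaw": 4},
    {"x": 0.05, "y": 0.01, "z": 2.5, "rx": 0, "ry": 0, "rz": -0.0005, "jaw": 4},
    {"x": 0.05, "y": 0.01, "z": 2.5, "rx": 0, "ry": 0, "rz": -0.0005, "jaw": 4},
    {"x": 0.03, "y": 0.01, "z": 2, "rx": 0, "ry": 0, "rz": -0.0005, "jaw": 4},
  ],
)

```text
clock: 2.75
tool_pos: [0.5947, -0.0622, 0.0789]
eef_rot: [0.714, 0.7, -0.0, -0.0]
contact_force: [0.5, -0.3, -0.9]
opening: 0.455
finger_force: 0.0
```

Request:
send_rows(
  motion=[
    {"x": 0, "y": 0, "z": 1.5, "rx": 0, "ry": 0, "rz": 0, "jaw": 4},
    {"x": 0, "y": 0, "z": 1, "rx": 0, "ry": 0, "rz": 0, "jaw": 4},
    {"x": 0, "y": 0, "z": 0.5, "rx": 0, "ry": 0, "rz": 0, "jaw": 4},
    {"x": 0, "y": 0, "z": 0, "rx": 0, "ry": 0, "rz": 0, "jaw": 4},
    {"x": 0, "y": 0, "z": 0, "rx": 0, "ry": 0, "rz": 0, "jaw": 4},
  ],
)

```text
clock: 3.25
tool_pos: [0.5956, -0.0618, 0.0509]
eef_rot: [0.714, 0.7, 0.0, 0.0]
contact_force: [0.4, 0.2, -0.1]
opening: 0.455
finger_force: 0.0
```

```bash
python3 -c "
from h import *
rows([.595,-.0627,.050],-1.22,5)"
```

```text
pos [ 0.5956 -0.0618  0.0509] yaw -1.12 F [ 0.4  0.2 -0.1] open 40.1 t 3.25
n 5 shift cm [-0.018 -0.012  0.018] turn [0.0003 0.     0.0003] | total turn [0.0014 0.     0.0017]
```

Request:
send_rows(
  motion=[
    {"x": -0.09, "y": -0.06, "z": 0, "rx": 0, "ry": 0, "rz": 0, "jaw": 2},
    {"x": 0, "y": 0, "z": 0, "rx": 0, "ry": 0, "rz": 0, "jaw": 0.8},
    {"x": 0, "y": 0, "z": 0, "rx": 0, "ry": 0, "rz": 0, "jaw": 0.4},
    {"x": 0, "y": 0, "z": 0, "rx": 0, "ry": 0, "rz": 0, "jaw": 0.4},
    {"x": 0, "y": 0, "z": 0, "rx": 0, "ry": 0, "rz": 0, "jaw": 0.4},
  ],
  grip_force=45,
)

```text
clock: 3.75
tool_pos: [0.5945, -0.0627, 0.0505]
eef_rot: [0.714, 0.7, 0.0, 0.0]
contact_force: [-1.3, -0.1, 3.0]
opening: 0.13
finger_force: 44.9
```

Request:
send_rows(
  motion=[
    {"x": 0, "y": 0, "z": 0, "rx": 0, "ry": 0, "rz": 0, "jaw": 0.4},
    {"x": 0, "y": 0, "z": 0, "rx": 0, "ry": 0, "rz": 0, "jaw": 0.4},
    {"x": 0, "y": 0, "z": 0, "rx": 0, "ry": 0, "rz": 0, "jaw": 0.4},
    {"x": 0, "y": 0, "z": 0, "rx": 0, "ry": 0, "rz": 0, "jaw": 0.4},
    {"x": 0, "y": 0, "z": 0, "rx": 0, "ry": 0, "rz": 0, "jaw": 0.4},
  ],
)

```text
clock: 4.25
tool_pos: [0.5945, -0.0628, 0.0505]
eef_rot: [0.714, 0.7, 0.0, 0.0]
contact_force: [-0.9, -0.7, 5.7]
opening: 0.13
finger_force: 44.9
```

```bash
python3 -c "
from h import *
rows([.595,-.0627,.050],-1.22,5);print(get_state())"
```

```text
pos [ 0.5945 -0.0628  0.0505] yaw -1.12 F [-0.9 -0.7  5.7] open 11.4 t 4.25
n 5 shift cm [0.001 0.009 0.01 ] turn [0.0001 0.     0.0004] | total turn [0.0004 0.0002 0.0018]
{'clock': 4.25, 'q': array([ 0.19017626,  0.94892401, -0.28716601,  1.77123089,  0.50653782,
        0.49494646, -0.45380633]), 'qd': array([ 2.91328781e-04,  8.63454055e-05,  2.57516982e-04,  1.57164035e-03,
        4.61805665e-04,  3.38296100e-04, -7.11246369e-04]), 'joint_torque': array([-2.40865638e-01, -5.28556788e+01, -2.96289861e+00, -8.06253076e+00,
       -1.51198270e-02, -3.54668442e-01, -7.97617278e-03]), 'tool_pos': array([ 0.59454736, -0.06275141,  0.0504773 ]), 'eef_rot': array([7.13966156e-01, 7.00180177e-01, 4.57730268e-05, 2.15083680e-04]), 'contact_force': array([-0.91188035, -0.68561098,  5.72145231]), 'moment': array([-0.08704087,  0.21217493,  0.02539849]), 'finger_force': 44.88879363052547, 'opening': 0.1295702253221419}
```

Request:
send_rows(
  motion=[
    {"x": 0, "y": 0, "z": -0.3, "rx": 0, "ry": 0, "rz": 0, "jaw": 0.4},
    {"x": 0, "y": 0, "z": -0.6, "rx": 0, "ry": 0, "rz": 0, "jaw": 0.4},
    {"x": 0, "y": 0, "z": -0.8, "rx": 0, "ry": 0, "rz": 0, "jaw": 0.4},
    {"x": 0, "y": 0, "z": -1, "rx": 0, "ry": 0, "rz": 0, "jaw": 0.4},
    {"x": 0, "y": 0, "z": -1, "rx": 0, "ry": 0, "rz": 0, "jaw": 0.4},
  ],
)

```text
clock: 4.75
tool_pos: [0.5944, -0.0627, 0.0881]
eef_rot: [0.714, 0.7, 0.0, 0.0]
contact_force: [-1.0, 0.6, -3.2]
opening: 0.135
finger_force: 44.9
```

Request:
send_rows(
  motion=[
    {"x": 0, "y": 0, "z": -2, "rx": 0, "ry": 0, "rz": 0, "jaw": 0.4},
    {"x": 0, "y": 0, "z": -3, "rx": 0, "ry": 0, "rz": 0, "jaw": 0.4},
    {"x": 0, "y": 0, "z": -3, "rx": 0, "ry": 0, "rz": 0, "jaw": 0.4},
    {"x": 0, "y": 0, "z": -2, "rx": 0, "ry": 0, "rz": 0, "jaw": 0.4},
    {"x": 0, "y": 0, "z": -1, "rx": 0, "ry": 0, "rz": 0, "jaw": 0.4},
  ],
)

```text
clock: 5.25
tool_pos: [0.5953, -0.0626, 0.2]
eef_rot: [0.714, 0.7, 0.001, 0.001]
contact_force: [1.0, -0.0, -2.7]
opening: 0.129
finger_force: 44.9
```

```bash
python3 -c "
from h import *
s=load('side0')
rows([.465,-.28,.20],-11.85,15)"
```

```text
pos [ 0.5953 -0.0626  0.2   ] yaw -1.13 F [ 1.  -0.  -2.7] open 11.4 t 5.25
n 15 shift cm [-1.536 -0.71  -0.002] turn [ 0.0003 -0.      0.0125] | total turn [ 0.0038 -0.0004  0.1872]
```

```bash
python3 -c "
from h import *
rows([.573,-.397,.20],-11.85,10)"
```

```text
pos [ 0.5953 -0.0626  0.2   ] yaw -1.13 F [ 1.  -0.  -2.7] open 11.4 t 5.25
n 10 shift cm [-3.354  0.125 -0.   ] turn [ 0.0004 -0.      0.0187] | total turn [ 0.0038 -0.0004  0.1872]
```

Request:
send_rows(
  motion=[
    {"x": -1.5, "y": 0.06, "z": 0, "rx": 0, "ry": 0, "rz": 0.009, "jaw": 0.4},
    {"x": -3, "y": 0.12, "z": 0, "rx": 0, "ry": 0, "rz": 0.016, "jaw": 0.4},
    {"x": -3.2, "y": 0.12, "z": 0, "rx": 0, "ry": 0, "rz": 0.018, "jaw": 0.4},
    {"x": -3.2, "y": 0.12, "z": 0, "rx": 0, "ry": 0, "rz": 0.018, "jaw": 0.4},
    {"x": -3.2, "y": 0.12, "z": 0, "rx": 0, "ry": 0, "rz": 0.018, "jaw": 0.4},
  ],
)

```text
clock: 5.75
tool_pos: [0.5911, -0.2066, 0.1955]
eef_rot: [0.742, 0.671, -0.001, -0.001]
contact_force: [0.0, -0.6, -3.4]
opening: 0.129
finger_force: 44.9
```

Request:
send_rows(
  motion=[
    {"x": -3.2, "y": 0.12, "z": 0, "rx": 0, "ry": 0, "rz": 0.018, "jaw": 0.4},
    {"x": -3.2, "y": 0.12, "z": 0, "rx": 0, "ry": 0, "rz": 0.018, "jaw": 0.4},
    {"x": -3.2, "y": 0.12, "z": 0, "rx": 0, "ry": 0, "rz": 0.018, "jaw": 0.4},
    {"x": -3.2, "y": 0.12, "z": 0, "rx": 0, "ry": 0, "rz": 0.018, "jaw": 0.4},
    {"x": -3, "y": 0.12, "z": 0, "rx": 0, "ry": 0, "rz": 0.018, "jaw": 0.4},
  ],
)

```text
clock: 6.25
tool_pos: [0.5752, -0.364, 0.1952]
eef_rot: [0.771, 0.636, -0.001, -0.001]
contact_force: [0.1, -0.1, -3.5]
opening: 0.134
finger_force: 44.9
```

Request:
send_rows(
  motion=[
    {"x": -2.5, "y": 0.1, "z": 0, "rx": 0, "ry": 0, "rz": 0.014, "jaw": 0.4},
    {"x": -1.2, "y": 0.05, "z": 0, "rx": 0, "ry": 0, "rz": 0.004, "jaw": 0.4},
    {"x": 0, "y": 0, "z": 0, "rx": 0, "ry": 0, "rz": 0, "jaw": 0.4},
    {"x": 0, "y": 0, "z": 0, "rx": 0, "ry": 0, "rz": 0, "jaw": 0.4},
    {"x": 0, "y": 0, "z": 0, "rx": 0, "ry": 0, "rz": 0, "jaw": 0.4},
  ],
)

```text
clock: 6.75
tool_pos: [0.5726, -0.3951, 0.1971]
eef_rot: [0.775, 0.632, 0.001, -0.001]
contact_force: [0.9, -0.3, -3.5]
opening: 0.128
finger_force: 44.9
```

```bash
python3 -c "
from h import *
s=shot('wrist','w3.png');shot('side','s3.png')
rows([.573,-.397,.20],-11.85,10);print(proj(s,[.465,-.374,.053]))"
```

```text
pos [ 0.5726 -0.3957  0.1974] yaw -11.67 F [-0.8 -0.3 -2.4] open 11.2 t 6.85
n 10 shift cm [-0.012  0.006 -0.026] turn [ 0.     -0.0001  0.0003] | total turn [ 0.0001 -0.001   0.0031]
(np.float64(203.14870419044598), np.float64(192.43237083025213))
```

View pics/w3.png

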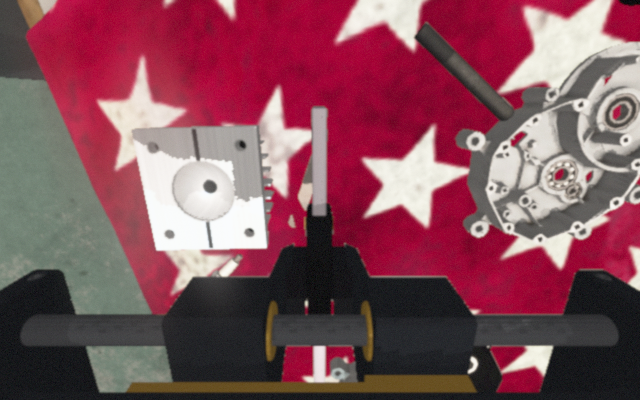

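The wrist view shows the head's face with corners near (135,130), (258,125), (267,247) and (155,250). The bowl is at (204,190), the pen strokes run (195,130)-(199,160) and (207,222)-(210,246), and the held blade is clear at column 320.

Run:
```python
from h import *
np.set_printoptions(precision=4,suppress=True)
s=load('w3');g=cv2.cvtColor(s['img'],cv2.COLOR_RGB2GRAY).astype(float)
P=[]
for r0,r1,c in((131,157,lambda v:195+(v-130)*.13),(224,246,lambda v:207+(v-222)*.1)):
    for v in range(r0,r1):
        u=np.arange(int(c(v))-6,int(c(v))+8); w=np.clip(np.median(g[v,u])*.75-g[v,u],0,None)
        if w.sum()>20: P.append(onz(s,(u*w).sum()/w.sum(),v,.053)[:2])
P=np.array(P);vx,vy,x0,y0=cv2.fitLine(P.astype(np.float32),cv2.DIST_HUBER,0,1e-4,1e-4).ravel()
d=np.array([vx,vy])*np.sign(vy);c=np.array([x0,y0]);n=np.array([-d[1],d[0]])
print(len(P),'resid mm',(np.abs((P-c)@n)*1000).round(1).max(),'angle',np.degrees(np.arctan2(d[1],d[0])))
pts={k:onz(s,*v,.053)[:2] for k,v in dict(h1=(153.5,146),h2=(241,145),h3=(169.5,234),h4=(249.5,233)).items()}
m=sum(pts.values())/4; print('holes mean',m,'on line',c+d*((m-c)@d),'lateral',(m-c)@n)
# dark run ends of strokes
for r in (range(120,170),range(214,256)):
    print([(v,int(min(g[v,int(x0*0+ (195+(v-130)*.13))-4:int(195+(v-130)*.13)+6]))) for v in r])
```

```text
48 resid mm 0.1 angle 79.65061
holes mean [ 0.4657 -0.3733] on line [ 0.4647 -0.3731] lateral -0.0010256819347316504
[(120, 89), (121, 90), (122, 88), (123, 84), (124, 87), (125, 99), (126, 114), (127, 140), (128, 129), (129, 101), (130, 77), (131, 74), (132, 75), (133, 73), (134, 74), (135, 77), (136, 75), (137, 75), (138, 77), (139, 77), (140, 79), (141, 81), (142, 82), (143, 82), (144, 79), (145, 82), (146, 81), (147, 83), (148, 81), (149, 88), (150, 82), (151, 83), (152, 86), (153, 88), (154, 86), (155, 86), (156, 90), (157, 92), (158, 95), (159, 108), (160, 144), (161, 186), (162, 202), (163, 206), (164, 208), (165, 210), (166, 213), (167, 216), (168, 218), (169, 220)]
[(214, 227), (215, 227), (216, 222), (217, 208), (218, 207), (219, 190), (220, 194), (221, 178), (222, 145), (223, 122), (224, 120), (225, 120), (226, 115), (227, 111), (228, 108), (229, 110), (230, 112), (231, 115), (232, 117), (233, 111), (234, 111), (235, 111), (236, 110), (237, 112), (238, 112), (239, 109), (240, 108), (241, 104), (242, 104), (243, 106), (244, 107), (245, 110), (246, 110), (247, 155), (248, 216), (249, 186), (250, 129), (251, 109), (252, 111), (253, 123), (254, 146), (255, 175)]
```

Run:
```python
import cv2
im=cv2.imread('pics/w3.png')[112:262,120:282];cv2.imwrite('pics/w3c.png',cv2.resize(im,None,fx=4,fy=4,interpolation=cv2.INTER_CUBIC))
```

```text
(no output)
```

View pics/w3c.png

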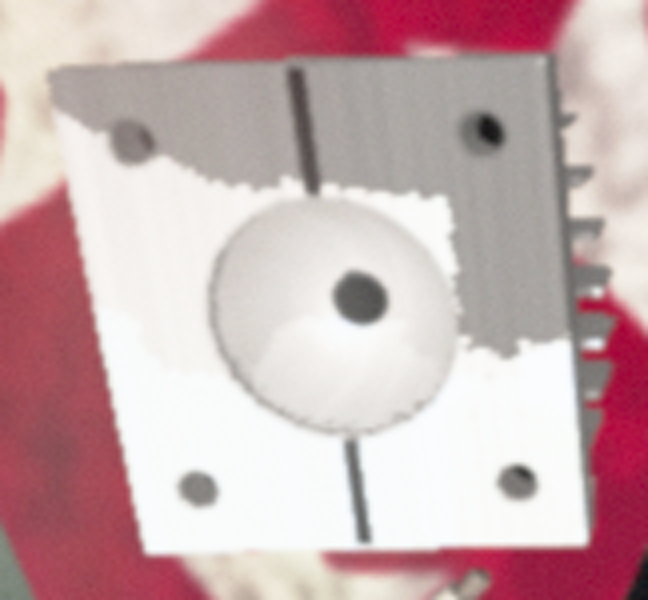

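Run:
```python
from h import *
s=load('w3')
P=[onz(s,u,v,.053) for u,v in((194.0,129.2),(198.6,159.6),(207.3,222.2),(211.2,246.8))]
for a in P: print(a.round(4))
o=(P[0]+P[3])/2;i=(P[1]+P[2])/2
print(o,i,np.linalg.norm(P[0]-P[3]),np.linalg.norm(P[1]-P[2]))
c=(o+i)/2; print('c',c); rows([c[0],c[1],.053+.0365+.025],-10.35,10)
# held blade top line at z=tcp+.0135
z=.1974+.0135
a=onz(s,319.5,107.5,z);b=onz(s,320,205,z);print('blade',a,b,np.degrees(np.arctan2(*(a-b)[1::-1]))-90)
```

```text
[ 0.4758 -0.3159  0.053 ]
[ 0.4709 -0.3429  0.053 ]
[ 0.4593 -0.4041  0.053 ]
[ 0.4547 -0.4306  0.053 ]
[ 0.46522937 -0.37327835  0.053     ] [ 0.4651045  -0.37352558  0.053     ] 0.11664343856121247 0.06229268851921686
c [ 0.46516694 -0.37340197  0.053     ]
pos [ 0.5726 -0.3957  0.1974] yaw -11.67 F [-0.8 -0.3 -2.4] open 11.2 t 6.85
n 10 shift cm [ 0.012 -1.097  0.829] turn [ 0.     -0.0001 -0.0023] | total turn [ 0.0001 -0.001  -0.0231]
blade [ 0.58994155 -0.31751613  0.2109    ] [ 0.58221014 -0.3561608   0.2109    ] -11.31347242683816
```

Request:
send_rows(
  motion=[
    {"x": 0.02, "y": -1.5, "z": 0, "rx": 0, "ry": 0, "rz": -0.004, "jaw": 0.4},
    {"x": 0.02, "y": -3, "z": 0, "rx": 0, "ry": 0, "rz": -0.005, "jaw": 0.4},
    {"x": 0.02, "y": -3, "z": 0, "rx": 0, "ry": 0, "rz": -0.005, "jaw": 0.4},
    {"x": 0.02, "y": -2.2, "z": 0.5, "rx": 0, "ry": 0, "rz": -0.005, "jaw": 0.4},
    {"x": 0.02, "y": -1.2, "z": 1, "rx": 0, "ry": 0, "rz": -0.004, "jaw": 0.4},
  ],
)

```text
clock: 7.35
tool_pos: [0.4637, -0.3747, 0.1831]
eef_rot: [0.769, 0.64, -0.0, 0.0]
contact_force: [0.6, -0.2, -3.4]
opening: 0.133
finger_force: 44.9
```

Request:
send_rows(
  motion=[
    {"x": 0, "y": 0, "z": 2, "rx": 0, "ry": 0, "rz": 0, "jaw": 0.4},
    {"x": 0, "y": 0, "z": 2, "rx": 0, "ry": 0, "rz": 0, "jaw": 0.4},
    {"x": 0, "y": 0, "z": 1.5, "rx": 0, "ry": 0, "rz": 0, "jaw": 0.4},
    {"x": 0, "y": 0, "z": 0.8, "rx": 0, "ry": 0, "rz": 0, "jaw": 0.4},
    {"x": 0, "y": 0, "z": 0.3, "rx": 0, "ry": 0, "rz": 0, "jaw": 0.4},
  ],
)

```text
clock: 7.85
tool_pos: [0.4654, -0.3745, 0.1158]
eef_rot: [0.769, 0.64, -0.0, -0.0]
contact_force: [-0.3, 0.1, -3.5]
opening: 0.135
finger_force: 44.9
```

Request:
send_rows(
  motion=[
    {"x": 0, "y": 0, "z": 0, "rx": 0, "ry": 0, "rz": 0, "jaw": 0.4},
    {"x": 0, "y": 0, "z": 0, "rx": 0, "ry": 0, "rz": 0, "jaw": 0.4},
    {"x": 0, "y": 0, "z": 0, "rx": 0, "ry": 0, "rz": 0, "jaw": 0.4},
    {"x": 0, "y": 0, "z": 0, "rx": 0, "ry": 0, "rz": 0, "jaw": 0.4},
    {"x": 0, "y": 0, "z": 0, "rx": 0, "ry": 0, "rz": 0, "jaw": 0.4},
  ],
)

```text
clock: 8.35
tool_pos: [0.4653, -0.3754, 0.1166]
eef_rot: [0.769, 0.639, 0.0, 0.0]
contact_force: [0.0, -0.1, -2.9]
opening: 0.128
finger_force: 44.9
```

Run:
```python
from h import *
s=shot('wrist','w4.png');t=shot('side','s4.png')
rows([.4650,-.3733,.1145],-10.35,5)
a=s['img'][60:300,200:440,::-1];b=t['img'][150:250,370:470,::-1]
cv2.imwrite('pics/c4.png',np.hstack([cv2.resize(a,(400,400),interpolation=cv2.INTER_CUBIC),cv2.resize(b,(400,400),interpolation=cv2.INTER_CUBIC)]))
```

```text
pos [ 0.4652 -0.3753  0.1164] yaw -10.52 F [ 0.   0.7 -3.1] open 11.6 t 8.45
n 5 shift cm [ 0.039 -0.012  0.038] turn [ 0.0001  0.     -0.0006] | total turn [ 0.0003  0.0002 -0.0029]
```

View pics/c4.png

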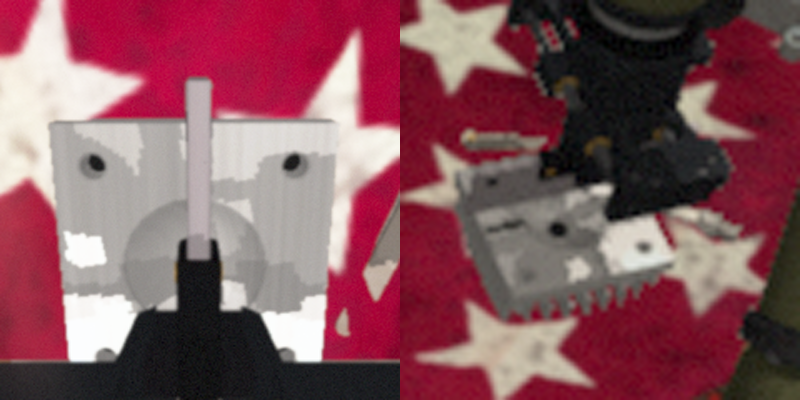

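The composite shows the blade over the head's centre. The blade hides the pen line, and the rear stud holes are at about (256,158) and (376,157) in full-frame pixels. I'll cross-check the lateral offset with those holes.

Run:
```python
from h import *
np.set_printoptions(precision=4,suppress=True)
def holes(f,seeds):
    s=load(f);g=cv2.cvtColor(s['img'],cv2.COLOR_RGB2GRAY).astype(float);o=[]
    for u,v in seeds:
        w=g[v-10:v+11,u-10:u+11]; m=np.clip(np.percentile(w,50)*.9-w,0,None)>0
        n,l,st,c=cv2.connectedComponentsWithStats(m.astype(np.uint8)); k=1+st[1:,4].argmax()
        x,y,W,H=st[k,:4]; p=(u-10+x+(W-1)/2,v-10+y+(H-1)/2); o.append(onz(s,*p,.053)); print(f,p,(W,H),o[-1])
    return np.array(o)
a=holes('w3',[(153,146),(241,145)]);b=holes('w4',[(256,158),(376,157)])
print((b-a)*1000)
s=load('w4');st=get_state();M=R.from_quat(st['eef_rot']).as_matrix()
print('cam in tool',M.T@(np.array(s['extrinsics'])[:3,3]-st['tool_pos']), M.T@np.array(s['extrinsics'])[:3,:3])
g=cv2.cvtColor(s['img'],cv2.COLOR_RGB2GRAY);print(g[130,300:340],g[190,300:340])
```

```text
w3 (np.float64(153.0), np.float64(146.5)) (np.int32(11), np.int32(10)) [ 0.4341 -0.3231  0.053 ]
w3 (np.float64(240.0), np.float64(144.5)) (np.int32(13), np.int32(12)) [ 0.5123 -0.3373  0.053 ]
w4 (np.float64(255.5), np.float64(159.0)) (np.int32(16), np.int32(15)) [ 0.4337 -0.3232  0.053 ]
w4 (np.float64(376.5), np.float64(159.0)) (np.int32(16), np.int32(15)) [ 0.512  -0.3378  0.053 ]
[[-0.406  -0.1758  0.    ]
 [-0.3413 -0.4429  0.    ]]
cam in tool [ 0.0819  0.0011 -0.136 ] [[-0.0001  0.9492  0.3148]
 [ 1.      0.0003 -0.0008]
 [-0.0008  0.3148 -0.9492]]
[ 92  90  90  94  90  92  93  90  89  95  90  99 130 164 183 181 182 182
 183 184 184 184 183 181 180 164 137 109 109 122 136 161 174 184 194 206
 206 208 207 208] [146 144 149 149 147 149 147 148 151 149 150 149 151 164 173 175 178 179
 181 182 183 181 179 179 174 164 162 167 173 172 172 172 169 168 166 167
 166 161 162 163]
```

Request:
send_rows(
  motion=[
    {"x": 0.1, "y": -0.06, "z": 0.3, "rx": 0, "ry": 0, "rz": -0.001, "jaw": 0.4},
    {"x": 0.1, "y": -0.06, "z": 0.6, "rx": 0, "ry": 0, "rz": 0, "jaw": 0.4},
    {"x": 0.03, "y": -0.03, "z": 0.6, "rx": 0, "ry": 0, "rz": 0, "jaw": 0.4},
    {"x": 0, "y": 0, "z": 0.4, "rx": 0, "ry": 0, "rz": 0, "jaw": 0.4},
    {"x": 0, "y": 0, "z": 0.2, "rx": 0, "ry": 0, "rz": 0, "jaw": 0.4},
  ],
)

```text
clock: 8.95
tool_pos: [0.4638, -0.3725, 0.0944]
eef_rot: [0.769, 0.64, -0.0, -0.001]
contact_force: [-0.0, 0.1, -3.4]
opening: 0.131
finger_force: 44.9
```

Request:
send_rows(
  motion=[
    {"x": 0, "y": 0, "z": 0, "rx": 0, "ry": 0, "rz": 0, "jaw": 0.4},
    {"x": 0, "y": 0, "z": 0, "rx": 0, "ry": 0, "rz": 0, "jaw": 0.4},
    {"x": 0, "y": 0, "z": 0, "rx": 0, "ry": 0, "rz": 0, "jaw": 0.4},
    {"x": 0, "y": 0, "z": 0, "rx": 0, "ry": 0, "rz": 0, "jaw": 0.4},
    {"x": 0, "y": 0, "z": 0, "rx": 0, "ry": 0, "rz": 0, "jaw": 0.4},
  ],
)

```text
clock: 9.45
tool_pos: [0.4642, -0.3728, 0.0954]
eef_rot: [0.769, 0.64, 0.0, 0.0]
contact_force: [0.9, -0.4, -3.4]
opening: 0.129
finger_force: 44.9
```

```bash
python3 -c "
from h import *
rows([.4640,-.3733,.0895],-10.45,5)"
```

```text
pos [ 0.4642 -0.3728  0.0954] yaw -10.46 F [ 0.9 -0.4 -3.4] open 11.4 t 9.45
n 5 shift cm [-0.011 -0.003  0.118] turn [ 0.0001  0.     -0.    ] | total turn [ 0.0004  0.0002 -0.0001]
```

Request:
send_rows(
  motion=[
    {"x": -0.03, "y": -0.02, "z": 0.1, "rx": 0, "ry": 0, "rz": 0, "jaw": 0.4},
    {"x": -0.02, "y": 0, "z": 0.1, "rx": 0, "ry": 0, "rz": 0, "jaw": 0.4},
    {"x": 0, "y": 0, "z": 0.1, "rx": 0, "ry": 0, "rz": 0, "jaw": 0.4},
    {"x": 0, "y": 0, "z": 0.1, "rx": 0, "ry": 0, "rz": 0, "jaw": 0.4},
    {"x": 0, "y": 0, "z": 0, "rx": 0, "ry": 0, "rz": 0, "jaw": 0.4},
  ],
)

```text
clock: 9.95
tool_pos: [0.4637, -0.3731, 0.091]
eef_rot: [0.769, 0.64, -0.0, -0.0]
contact_force: [1.0, 0.7, -2.6]
opening: 0.13
finger_force: 44.9
```

Request:
send_rows(
  motion=[
    {"x": 0, "y": 0, "z": 0.03, "rx": 0, "ry": 0, "rz": 0, "jaw": 0.4},
    {"x": 0, "y": 0, "z": 0.03, "rx": 0, "ry": 0, "rz": 0, "jaw": 0.4},
    {"x": 0, "y": 0, "z": 0.03, "rx": 0, "ry": 0, "rz": 0, "jaw": 0.4},
    {"x": 0, "y": 0, "z": 0.03, "rx": 0, "ry": 0, "rz": 0, "jaw": 0.4},
    {"x": 0, "y": 0, "z": 0, "rx": 0, "ry": 0, "rz": 0, "jaw": 0.4},
  ],
)

```text
clock: 10.45
tool_pos: [0.4638, -0.3732, 0.09]
eef_rot: [0.769, 0.64, -0.0, 0.0]
contact_force: [0.8, -0.9, -2.7]
opening: 0.134
finger_force: 44.9
```

Request:
send_rows(
  motion=[
    {"x": 0, "y": 0, "z": 0.02, "rx": 0, "ry": 0, "rz": 0, "jaw": 0.4},
    {"x": 0, "y": 0, "z": 0.02, "rx": 0, "ry": 0, "rz": 0, "jaw": 0.4},
    {"x": 0, "y": 0, "z": 0.02, "rx": 0, "ry": 0, "rz": 0, "jaw": 0.4},
    {"x": 0, "y": 0, "z": 0, "rx": 0, "ry": 0, "rz": 0, "jaw": 0.4},
    {"x": 0, "y": 0, "z": 0, "rx": 0, "ry": 0, "rz": 0, "jaw": 0.4},
  ],
)

```text
clock: 10.95
tool_pos: [0.4639, -0.3732, 0.0896]
eef_rot: [0.769, 0.64, 0.0, 0.0]
contact_force: [-0.8, 0.1, -0.2]
opening: 0.133
finger_force: 44.9
```

Request:
send_rows(
  motion=[
    {"x": 0, "y": 0, "z": 0.02, "rx": 0, "ry": 0, "rz": 0, "jaw": 0.4},
    {"x": 0, "y": 0, "z": 0.02, "rx": 0, "ry": 0, "rz": 0, "jaw": 0.4},
    {"x": 0, "y": 0, "z": 0, "rx": 0, "ry": 0, "rz": 0, "jaw": 0.4},
    {"x": 0, "y": 0, "z": 0, "rx": 0, "ry": 0, "rz": 0, "jaw": 0.4},
    {"x": 0, "y": 0, "z": 0, "rx": 0, "ry": 0, "rz": 0, "jaw": 0.4},
  ],
)

```text
clock: 11.45
tool_pos: [0.464, -0.3732, 0.0895]
eef_rot: [0.769, 0.64, -0.0, 0.0]
contact_force: [-1.1, 0.6, 5.8]
opening: 0.131
finger_force: 44.9
```

Run:
```python
from h import *
rows([.4640,-.3733,.0895],-10.45,5);print(get_state()['moment'])
```

```text
pos [ 0.464  -0.3732  0.0895] yaw -10.46 F [-1.1  0.6  5.8] open 11.5 t 11.45
n 5 shift cm [-0.002  0.001  0.001] turn [ 0.0001  0.0001 -0.    ] | total turn [ 0.0004  0.0003 -0.0001]
[ 0.23581378  0.3390817  -0.03212199]
```

Request:
send_rows(
  motion=[
    {"x": 0, "y": 0, "z": 0.01, "rx": 0, "ry": 0, "rz": 0, "jaw": 0.4},
    {"x": 0, "y": 0, "z": 0, "rx": 0, "ry": 0, "rz": 0, "jaw": 0.4},
    {"x": 0, "y": 0, "z": 0, "rx": 0, "ry": 0, "rz": 0, "jaw": 0.4},
    {"x": 0, "y": 0, "z": 0, "rx": 0, "ry": 0, "rz": 0, "jaw": 0.4},
    {"x": 0, "y": 0, "z": 0, "rx": 0, "ry": 0, "rz": 0, "jaw": 0.4},
  ],
)

```text
clock: 11.95
tool_pos: [0.464, -0.3732, 0.0896]
eef_rot: [0.769, 0.64, -0.0, 0.0]
contact_force: [-2.5, 1.1, 6.7]
opening: 0.126
finger_force: 44.9
```

Run:
```python
from h import *
s=shot('wrist','w5.png');t=shot('scene','f5.png')
for i in range(3):
    st=get_state();print(st['contact_force'].round(1),st['moment'].round(3)); snapshot('side')
rows([.4640,-.3733,.0895],-10.45,5)
a=s['img'][60:300,200:440,::-1];b=t['img'][190:290,300:400,::-1]
cv2.imwrite('pics/c5.png',np.hstack([cv2.resize(a,(400,400),interpolation=cv2.INTER_CUBIC),cv2.resize(b,(400,400),interpolation=cv2.INTER_CUBIC)]))
```

```text
[-2.1  1.3  5.7] [0.191 0.352 0.028]
[-2.3  1.7  6.7] [0.219 0.389 0.006]
[-1.7  2.2  6.5] [0.226 0.402 0.02 ]
pos [ 0.4639 -0.3732  0.0895] yaw -10.45 F [-1.5  1.8  6.4] open 11.4 t 12.2
n 5 shift cm [-0.002  0.002  0.001] turn [ 0.0001  0.0001 -0.    ] | total turn [ 0.0003  0.0004 -0.    ]
```

View pics/c5.png

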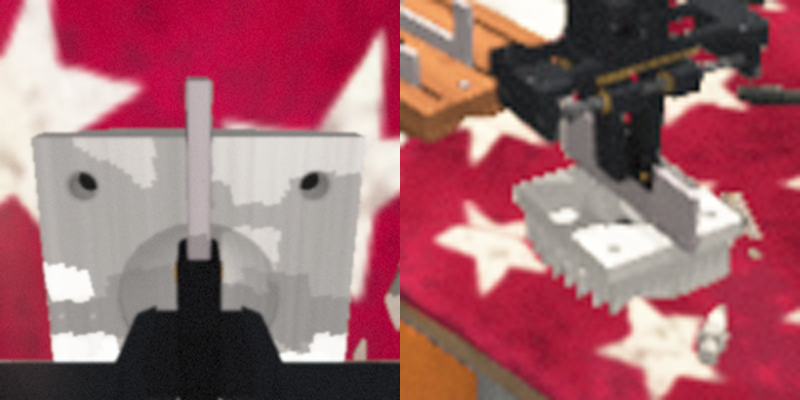

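The blade stands upright on the face, centred between the holes (mid column 198, blade 199), with about 9 N of contact.

```bash
python3 -c "
from plant import *
print(finish_job())"
```

```text
the job is handed in; nothing more can be done
None
```

The long straightedge is standing upright on the head's face along the pen line, centred over the bowl and pressed down with about 9–10 N. It is still gripped, and the job was handed in at about 12 s. The last pictures show it centred to within about 1 mm, but the blade hides the pen line and I couldn't see directly that it bears on both sides of the bowl.

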